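# Tack a fresh repair and start the timer

## Task

Tack down the fresh pink repair on the old page: with closed fingertips gently press the black plunger that stands over the pink strip all the way down, keep it down for two seconds and let it come up again. Then press the green start button on the white timer all the way down, let it up and draw back. Do not press the other plungers or the red button, and leave everything standing where it is: nothing is to be gripped, lifted or pushed about.

Things in the scene. Friction and masses are not known exactly. Their poses are not given: they have to be found in the camera images.
- jig: mending jig, fixed: plywood board 240 (x) x 340 (y) x 18 mm with an old ruled page on it (its surface 20 mm above the table) and a bridge 22 mm wide along the board's y, 63 mm high (70 mm at the nuts on its ends). Four identical black-capped plungers stand in a row through the bridge. Origin under the board's centre; at yaw 0 x points away from the robot, y to its left
- plunger1_top (a point): centre of the top of the round black cap (26 mm across, flat top about 18 mm across) of plunger 1, on the bridge at x = 0, y = -112.5 mm in the jig's frame, 93 mm above the table when up; neighbours are 75 mm apart. It moves straight down with the cap
- plunger1 (a joint): travel of plunger 1 in m: 0 up (at rest), 0.012 fully down, where its rubber foot rests on the patch and it stops hard. A spring pushes it back: 1.2 N to start, 6 N fully down; it rises by itself when let go
- plunger2_top (a point): centre of the top of the round black cap (26 mm across, flat top about 18 mm across) of plunger 2, on the bridge at x = 0, y = -37.5 mm in the jig's frame, 93 mm above the table when up; neighbours are 75 mm apart. It moves straight down with the cap
- plunger2 (a joint): travel of plunger 2 in m: 0 up (at rest), 0.012 fully down, where its rubber foot rests on the patch and it stops hard. A spring pushes it back: 1.2 N to start, 6 N fully down; it rises by itself when let go
- plunger3_top (a point): centre of the top of the round black cap (26 mm across, flat top about 18 mm across) of plunger 3, on the bridge at x = 0, y = 37.5 mm in the jig's frame, 93 mm above the table when up; neighbours are 75 mm apart. It moves straight down with the cap
- plunger3 (a joint): travel of plunger 3 in m: 0 up (at rest), 0.012 fully down, where its rubber foot rests on the patch and it stops hard. A spring pushes it back: 1.2 N to start, 6 N fully down; it rises by itself when let go
- plunger4_top (a point): centre of the top of the round black cap (26 mm across, flat top about 18 mm across) of plunger 4, on the bridge at x = 0, y = 112.5 mm in the jig's frame, 93 mm above the table when up; neighbours are 75 mm apart. It moves straight down with the cap
- plunger4 (a joint): travel of plunger 4 in m: 0 up (at rest), 0.012 fully down, where its rubber foot rests on the patch and it stops hard. A spring pushes it back: 1.2 N to start, 6 N fully down; it rises by itself when let go
- fresh_patch: the fresh repair: a bright pink strip, 108 (x) x 38 (y) mm and 1 mm thick, lying flat on the page, centred under one of the four plungers and showing on both sides of the bridge. The other three plungers have cream strips (old, dry repairs) under them. Origin at its centre
- timer: white desk timer, loose, 85 (x) x 130 (y) mm, its top 38 mm above the table, about 0.5 kg, on rubber feet; a dark display on its far half and two round buttons on its near half. It stands left or right of the jig. Origin under its centre, x towards the display, y towards the green button's end
- start_top (a point): centre of the top of the green start button, 26 mm across, in a black collar 42 mm across, at x = -18, y = 30 mm in the timer's frame, 60 mm above the table when up; moves with the button
- start (a joint): travel of the green button in m: 0 up, 0.006 fully down, where it stops hard; sprung, 1.2 N to start and 4 N fully down, comes back up by itself
- clear_top (a point): centre of the top of the red clear button, alike, at x = -18, y = -30 mm in the timer's frame, 60 mm above the table
- clear (a joint): travel of the red button in m: 0 up, 0.006 fully down; sprung like the green one
- paste_jar: closed round jar, 68 mm across, 85 mm tall, loose, beside the jig on the side away from the timer; origin under its centre
- spray_bottle: clear bottle with a pink spray head, 72 mm across, 193 mm tall, loose, beyond the work on the left; origin under its centre
- brush_pot: white pot 80 mm across and 95 mm tall with upright brushes reaching about 226 mm, loose, beyond the work on the right; origin under its centre
- brass_weight: small brass paperweight, 36 mm across, 30 mm tall, standing loose on the page's near margin; origin under its centre
- glass_weight: green glass paperweight, 30 x 55 x 18 mm, loose on the page's far margin; origin under its centre
- paste_brush: brush about 200 mm long and 20 mm high, lying loose on the table beyond the jig; origin under its middle
- bone_folder: flat cream folding tool, 22 x 150 x 6 mm, lying loose on the table near the robot on its left; origin under its centre

How it is judged:
By the outcome, as a careful person would: the job done as asked, in the order asked, and still so for the second after the job is handed in, with the robot touching nothing.
It also fails if it takes over 43 s, if anything falls off the work surface, if the arm or the gripper's body presses on something with over 40 N, if the wrist force passes 120 N, or if a joint passes its speed limit or range.

## Robot

A 7-joint arm with a two-finger parallel gripper is mounted at the origin on the work surface. World frame = base frame: x ahead of the robot, y to its left, z up, the work surface at z = 0. Lengths are in mm, angles in rad, forces in N, time in s.
With the tool pointing down it reaches from about 400 to 850 mm from the base axis. Payload 4.5 kg.
Tool frame: the origin (TCP) lies at the very end of the fingers, on their centre line; the grasp point (between the pads) lies 19 mm behind it; z points along the fingers, y is the line along which they close (so a half turn about z gives the same grasp; the last joint's range is limited). The gripper opens to 88 mm and grips with 3 to 60 N. Pads are 18 mm wide; open, the fingers measure 123 mm over their backs; the gripper's body (75 mm by 187 mm) begins 45 mm behind the grasp point.
Start: joints at [-1.258, 0.689, -0.195, 1.565, 0.157, 0.902, -0.215], TCP at [171.981, 600.898, 212.443] pointing down, gripper open.
Joint ranges: [-3.01, 3.01], [-0.46, 2.08], [-1.47, 1.51], [0.13, 2.56], [-1, 4.14], [0.04, 2.09], [-2.66, 2.66]. Speed limits (rad/s): [2.57, 2.57, 3.14, 3.14, 3.14, 3.14, 3.14].

## Interface

Orientations are given as a unit quaternion [w, x, y, z].
In Python, from bench import sense, read_camera, close_job gives the robot as it stands.
- The arm moves only by the shell command python3 -m crank 'ROWS'. ROWS is JSON, a list of rows, each an object with "linear": the shift along the tool's x, y, z in m, a list of three; "twist": the turn about the tool's z in rad; "hand": the finger opening in m, from 0 to 0.0881. A call has 1 to 5 rows; each row is the pose to reach, as a shift and turn from the pose commanded when the call began, along the tool's axes at that moment; what a row does not reach only later rows make up. A row lasts 1/12 s, in which the tool goes at most 41.7 mm and 7.16 degrees, less where a joint would pass 70% of its speed; a pose out of reach is approached as far as the arm can. A call with a gripper value outside its range is refused whole. The fingers move at their own pace and stop on an object; the grip force is fixed at half the most. Time passes only in rows, so rows that repeat a pose let the fingers close. It gives the time, the measured TCP pose, the force, the opening and the grip force at its end, in the units of the state.
- sense(): the state, without advancing time (a new reading comes with each control period).
- read_camera(name): name is "side" or "top" or "wrist"; returns a dict with "image" (400x640x3 uint8, blue, green, red), "intrinsics" (3x3 intrinsics, pixels), "rvec" (rotation vector, rad) and "tvec" (3), from world to camera coordinates, as OpenCV has them. Camera axes: x right, y down, z forward; pixel columns grow to the right and rows downward; lengths in mm; the calibration is good to about 2 mm. The wrist camera is an equidistant fisheye: a pixel r from the principal point sees the ray r / f radians off the axis. A picture is of the moment at which its call begins. There is no depth.
- close_job(): hands the job in; it is judged then, once.
The state is a dict: "clock": time; "joints": joint angles; "dq": joint speeds; "joint_efforts": joint torques, N m; "tool_pos": TCP position; "orientation": TCP orientation; "contact_force": force on the tool from outside, world axes, zero at the start; "wrist_torque": the same for the moment, N m; "width": finger opening in mm; "grip_force": force on a finger pad.
Only numpy, scipy, OpenCV 4.12 (cv2) and the standard library are available. Lean on these libraries where they do the work, as an engineer would, in place of code of your own. Each camera call takes 0.05 s, during which the arm holds its last target. There are 200 camera calls.

## Working session

There is one attempt and no reset: what is moved stays moved. The work goes in short steps, Python scripts to look and compute and a shell command to move; the robot and the scene stay as the last step left them, time stands still between calls to the robot, and variables do not carry over. Pictures are saved under pics/ and viewed, at most 10 in all, crops included, and the job is handed in when it is done.

```bash
mkdir -p pics; python3 - <<'E'
from bench import *
import cv2,pickle
d={n:read_camera(n) for n in("top","side")}
pickle.dump(d,open("cams.pkl","wb"))
for n in d: cv2.imwrite(f"pics/{n}0.png",d[n]["image"]); print(n,d[n]["intrinsics"].tolist(),d[n]["rvec"],d[n]["tvec"])
print(sense())
E
```

```text
top [[495.35246399650146, 0.0, 323.4248660264189], [0.0, 495.35246399650146, 197.4531437432478], [0.0, 0.0, 1.0]] [ 2.10556286 -2.15706742  0.1682757 ] [  33.0807578   594.96403257 1486.99151792]
side [[477.9600945523223, 0.0, 321.02078970035984], [0.0, 477.9600945523223, 207.10227634631153], [0.0, 0.0, 1.0]] [ 2.06706324 -0.29808813  0.19985255] [-541.73959839  150.50200345 1035.74295447]
{'clock': 0.1, 'joints': array([-1.25816385,  0.68991682, -0.19455026,  1.56622591,  0.15732274,
        0.9025202 , -0.21507135]), 'dq': array([ 0.00058014, -0.00223408, -0.00101266, -0.00184755, -0.00169593,
        0.00115229,  0.00178207]), 'joint_efforts': array([-3.72080496e-03, -5.28487444e+01, -1.27190776e+00, -1.53834611e+01,
       -5.26090153e-02,  1.96980422e-03,  3.59341936e-05]), 'tool_pos': array([171.88764035, 600.26079978, 211.68438524]), 'orientation': array([-5.59140152e-05,  1.38895364e-01,  9.90306708e-01, -8.35482092e-04]), 'contact_force': array([ 6.10325643e-01, -2.04433860e-01, -2.39524596e-04]), 'wrist_torque': array([-0.04472125,  0.02371717,  0.03772554]), 'grip_force': 0.0, 'width': 88.1480770755949}
```

View pics/top0.png

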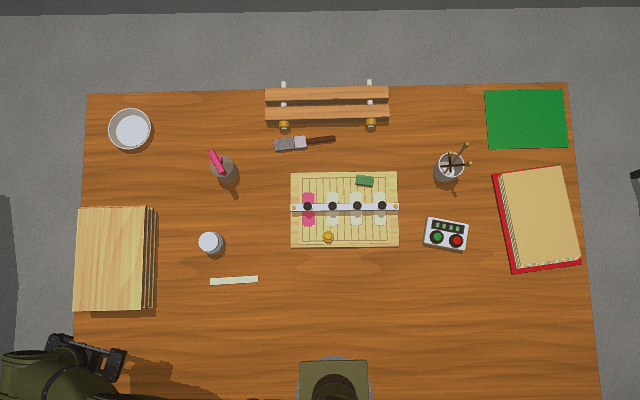

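View pics/side0.png

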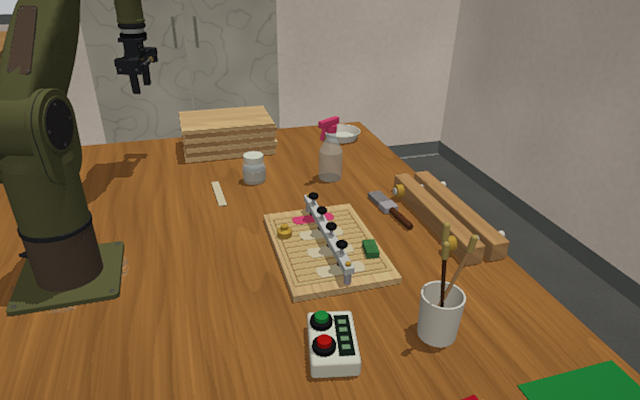

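The top view shows the pink strip under the leftmost cap at (307,206), so plunger 4. The green button is at (437,237) and the red at (456,240). The side view agrees, with the pink cap at (313,197), green at (321,318) and red at (324,345).

```bash
cat > h.py <<'E'
import cv2,numpy as np
def ray(c,uv):
    R=cv2.Rodrigues(c["rvec"])[0]; p=np.append(cv2.undistortPoints(np.array([[uv]],float),c["intrinsics"],None)[0,0],1)
    return -R.T@c["tvec"], R.T@p
def atz(c,uv,z):
    o,d=ray(c,uv); return o+d*(z-o[2])/d[2]
def proj(c,P): return cv2.projectPoints(np.array(P,float).reshape(-1,3),c["rvec"],c["tvec"],c["intrinsics"],None)[0][:,0]
def blob(img,cond,box):
    x0,y0,x1,y1=box; m=cond(img[y0:y1,x0:x1].astype(int)).astype(np.uint8)
    n,_,s,cen=cv2.connectedComponentsWithStats(m)
    return [(np.round(cen[i]+[x0,y0],1).tolist(),int(s[i,4])) for i in range(1,n) if s[i,4]>8]
dark=lambda p:p.max(2)<70
green=lambda p:(p[...,1]>p[...,2]+50)&(p[...,1]>p[...,0]+30)
red=lambda p:(p[...,2]>p[...,1]+80)&(p[...,2]>p[...,0]+80)
E
python3 - <<'E'
from h import *; import pickle
d=pickle.load(open("cams.pkl","rb"))
T,S=d["top"],d["side"]
B={}
for n,c,jb,tb in(("top",T,(295,195,395,216),(424,218,468,250)),("side",S,(300,188,355,252),(305,308,340,358))):
    for k,f,b in(("dark",dark,jb),("green",green,tb),("red",red,tb)):
        print(n,k,[(q,a,np.round(atz(c,q,88 if k=="dark" else 58),1).tolist()[:2]) for q,a in blob(c["image"],f,b)])
a=cv2.resize(T["image"][160:255,285:475],None,fx=4,fy=4,interpolation=2)
b=cv2.resize(S["image"][185:260,260:400],(760,407)[:2],interpolation=2)[:220]
cv2.imwrite("pics/c0.png",np.vstack([a,b])[:600])
E
```

```text
top dark [([307.1, 205.8], 48, [564.9, 68.3]), ([331.9, 205.4], 48, [564.2, -6.5]), ([356.8, 205.0], 44, [563.6, -81.5]), ([381.6, 204.8], 49, [562.3, -156.2])]
top green [([437.1, 236.2], 48, [466.2, -323.8])]
top red [([456.7, 239.9], 50, [453.6, -382.4])]
side dark [([313.0, 195.6], 53, [563.7, 64.2]), ([321.4, 210.0], 58, [562.6, -10.9]), ([330.9, 226.0], 68, [561.9, -85.6]), ([341.3, 243.9], 78, [560.7, -160.0])]
side green [([321.0, 316.6], 147, [464.6, -329.4])]
side red [([323.9, 340.8], 164, [452.0, -387.3])]
```

View pics/c0.png

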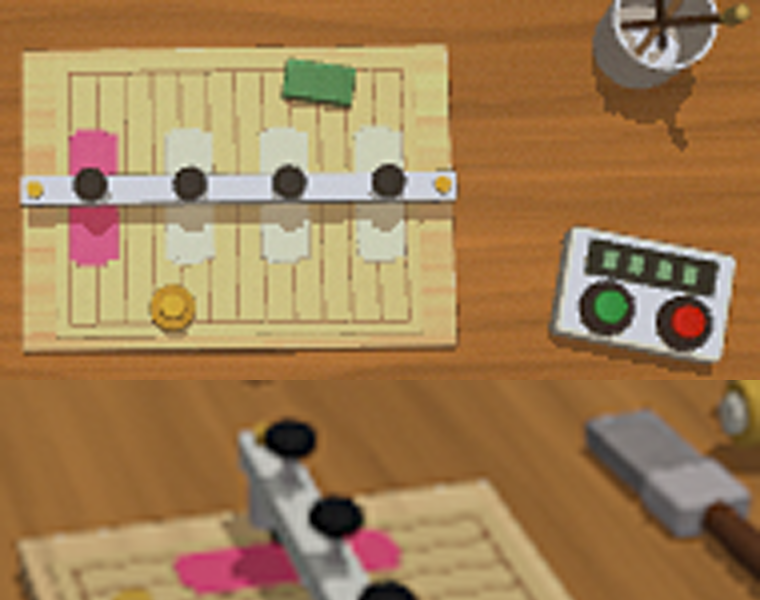

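The crop confirms pink under plunger 4 only. Its cap is at about (564.5, 67), the caps are 75 mm apart as specified, and green is at about (465.5, -326). I'm moving now, high, with the fingers closing.

```bash
python3 -m crank '[{"linear":[-0.026,-0.020,0],"twist":0,"hand":0},{"linear":[-0.052,-0.040,0],"twist":0,"hand":0},{"linear":[-0.078,-0.060,0],"twist":0,"hand":0},{"linear":[-0.105,-0.081,0],"twist":0,"hand":0},{"linear":[-0.131,-0.101,0],"twist":0,"hand":0}]'
python3 -m crank '[{"linear":[-0.026,-0.020,0],"twist":0,"hand":0},{"linear":[-0.052,-0.040,0],"twist":0,"hand":0},{"linear":[-0.078,-0.060,0],"twist":0,"hand":0},{"linear":[-0.105,-0.081,0],"twist":0,"hand":0},{"linear":[-0.131,-0.101,0],"twist":0,"hand":0}]'
```

```text
clock: 0.52
tool_pos: [270.8, 465.9, 212.1]
orientation: [0.0, 0.139, 0.99, -0.0]
contact_force: [-0.7, 0.7, -0.4]
width: 56.8
grip_force: 0.0
clock: 0.93
tool_pos: [368.9, 332.8, 212.2]
orientation: [-0.0, 0.139, 0.99, -0.0]
contact_force: [0.3, -0.1, 0.7]
width: 23.5
grip_force: 0.0
```

```bash
python3 -m crank '[{"linear":[-0.026,-0.020,0],"twist":0,"hand":0},{"linear":[-0.052,-0.040,0],"twist":0,"hand":0},{"linear":[-0.078,-0.060,0],"twist":0,"hand":0},{"linear":[-0.105,-0.081,0],"twist":0,"hand":0},{"linear":[-0.131,-0.101,0],"twist":0,"hand":0}]'
python3 -m crank '[{"linear":[-0.026,-0.020,0.01],"twist":0,"hand":0},{"linear":[-0.052,-0.040,0.02],"twist":0,"hand":0},{"linear":[-0.078,-0.060,0.03],"twist":0,"hand":0},{"linear":[-0.105,-0.081,0.04],"twist":0,"hand":0},{"linear":[-0.131,-0.101,0.05],"twist":0,"hand":0}]'
python3 -m crank '[{"linear":[0,0,0.02],"twist":0,"hand":0},{"linear":[0,0,0.04],"twist":0,"hand":0},{"linear":[0,0,0.04],"twist":0,"hand":0},{"linear":[0,0,0.04],"twist":0,"hand":0}]'
python3 - <<'E'
from bench import *; from h import *
import pickle
d={n:read_camera(n) for n in("top","side","wrist")}
pickle.dump(d,open("c1.pkl","wb"));p=sense()["tool_pos"];print(p)
S=d["side"];cv2.imwrite("pics/c1.png",np.hstack([cv2.resize(S["image"][150:250,260:360],(400,400),interpolation=2),cv2.resize(d["wrist"]["image"][100:340,200:440],(400,400))]))
print("tip px in side",proj(S,p), "cap4 px",proj(S,[564.5,67,93]))
w=d["wrist"];print(w["intrinsics"].tolist())
E
```

```text
clock: 1.35
tool_pos: [467.1, 199.6, 212.2]
orientation: [-0.0, 0.139, 0.99, -0.0]
contact_force: [-0.5, 0.6, 0.3]
width: 0.4
grip_force: 0.0
clock: 1.77
tool_pos: [565.2, 66.5, 161.6]
orientation: [-0.0, 0.139, 0.99, -0.0]
contact_force: [0.5, 0.4, 0.7]
width: 0.1
grip_force: 0.0
clock: 2.1
tool_pos: [563.5, 68.3, 121.6]
orientation: [-0.001, 0.139, 0.99, -0.0]
contact_force: [0.3, -0.0, 0.7]
width: 0.5
grip_force: 0.0
[565.19158472  69.06534065 123.58546848]
tip px in side [[313.188379   181.90906466]] cap4 px [[313.02775981 193.27716653]]
[[309.70691628693146, 0.0, 322.6464573253682], [0.0, 309.70691628693146, 197.98099818086504], [0.0, 0.0, 1.0]]
```

View pics/c1.png

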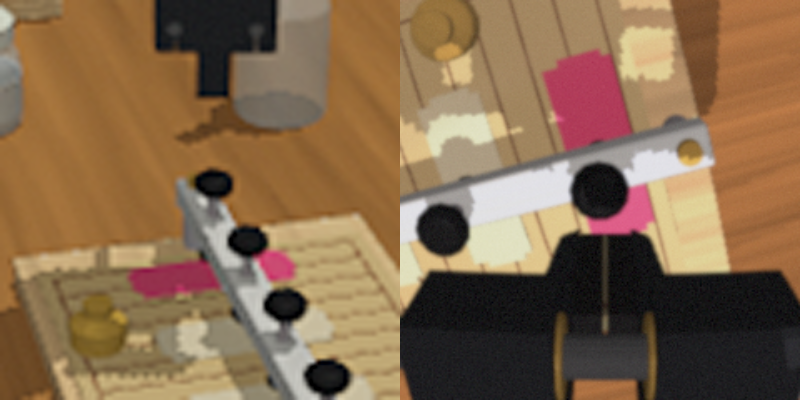

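The side crop puts the fingertip at about (313,174), but the TCP should project to (313,182). I'll check this in the wrist and top views before going lower.

```bash
python3 - <<'E'
from h import *; import pickle
d=pickle.load(open("c1.pkl","rb"));w=d["wrist"];T=d["top"]
P=np.array([[564.5,67.5,122],[564.5,67,93],[565.5,68,20.0+73]])
R=cv2.Rodrigues(w["rvec"])[0]
def fish(X):
    c=R@X+w["tvec"]; th=np.arctan2(np.hypot(c[0],c[1]),c[2]); K=w["intrinsics"]; u=c[:2]/np.hypot(c[0],c[1])*th*K[0,0]
    return u+K[:2,2]
for X in [[564.5,67.5,122],[564.5,67.5,140],[564.5,67,93]]: 
    q=fish(np.array(X)); print("wrist",X,q,"crop",(q-[200,100])*400/240+[400,0])
print("cam",-R.T@w["tvec"])
print("top tcp",proj(T,[564.5,67.5,122]),"cap",proj(T,[564.5,67,93]))
print("side z test",[proj(d["side"],[564.5,67.5,z]).round(1).tolist() for z in(93,122,150)],"neg y", proj(d["side"],[564.5,100,122]))
Ts=T["image"];a=cv2.resize(Ts[170:250,270:350],(480,480),interpolation=2)
cv2.imwrite("pics/c2.png",a)
E
```

```text
wrist [564.5, 67.5, 122] [320.23008474 233.95075205] crop [600.38347457 223.25125342]
wrist [564.5, 67.5, 140] [320.03784534 247.01568658] crop [600.06307557 245.0261443 ]
wrist [564.5, 67, 93] [319.79663983 217.25245758] crop [599.66106639 195.42076264]
cam [490.04391206  90.02088453 295.91956512]
top tcp [[306.87566397 204.21133283]] cap [[307.45528339 205.66573383]]
side z test [[[313.0, 193.2]], [[313.1, 182.8]], [[313.2, 172.5]]] neg y [[309.50306835 177.25350928]]
```

View pics/c2.png

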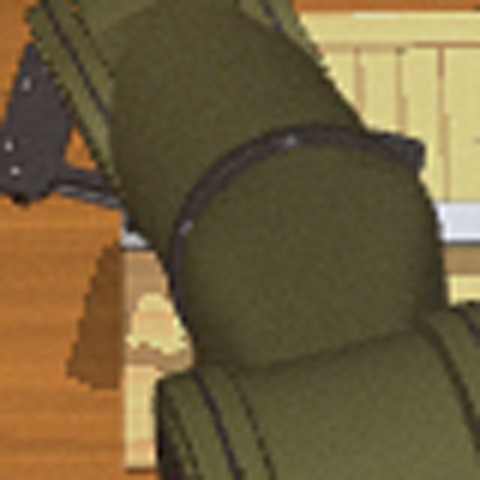

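The top view is blocked by the arm. The wrist view has tip and cap where predicted to within about 3 mm, so only the side view disagrees. I'll take a fresh side picture.

```bash
python3 - <<'E'
from bench import *; from h import *
S=read_camera("side"); W=read_camera("wrist")
s=sense();print(s["clock"],s["tool_pos"],S["rvec"],S["tvec"])
im=S["image"].copy()
x0,y0=270,130;k=8
a=cv2.resize(im[y0:y0+70,x0:x0+90],None,fx=k,fy=k,interpolation=cv2.INTER_NEAREST)
for X,c in(([564.5,67.5,122],(0,0,255)),([564.5,67,93],(0,255,0)),([564.5,50,122],(255,0,0)),([555.5,50,122],(255,255,0))):
    q=(proj(S,X)[0]-[x0,y0]+.5)*k; cv2.circle(a,(int(q[0]),int(q[1])),4,c,-1)
cv2.imwrite("pics/c3.png",a)
E
```

```text
2.35 [565.22480187  68.9042976  123.61969677] [ 2.06706324 -0.29808813  0.19985255] [-541.73959839  150.50200345 1035.74295447]
```

View pics/c3.png

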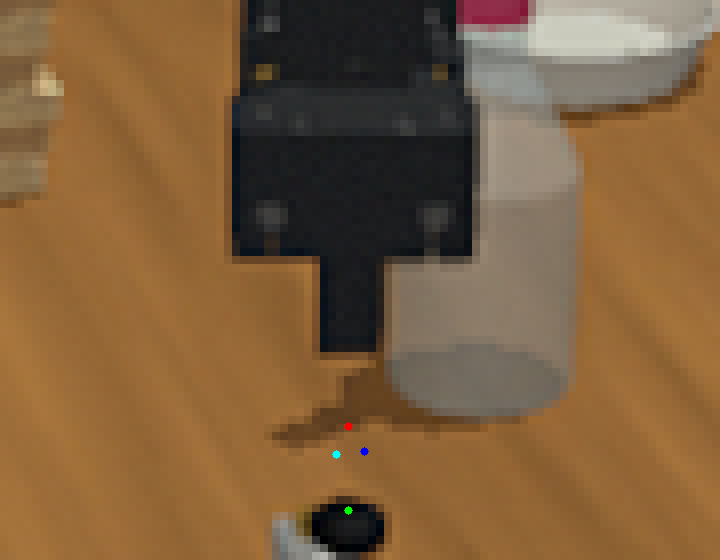

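In the side view the tip's bottom edge is at row 174, where about 185 is expected. Its column is right, so the hand is either higher or further left than reported. To tell which, I'll solve the wrist camera's pose from the known caps and buttons.

```bash
python3 - <<'E'
from h import *; import pickle
from scipy.optimize import least_squares
d=pickle.load(open("c1.pkl","rb"));w=d["wrist"];K=w["intrinsics"]
R0=cv2.Rodrigues(w["rvec"])[0]; C0=-R0.T@w["tvec"]
def fish(X,dC=0,dr=np.zeros(3)):
    c=(np.asarray(X)-(C0+dC))@(cv2.Rodrigues(np.array(dr))[0]@R0).T; r=np.hypot(c[:,0],c[:,1]); return c[:,:2]*(np.arctan2(r,c[:,2])/r*K[0,0])[:,None]+K[:2,2]
x=np.array([[564.9,67,93],[564.2,-8,93],[563.6,-83,93],[562.3,-158,93]]);x[:,0]+=0
btn=np.array([[465.5,-326,60.],[452.8,-384,60]])
pts=np.vstack([x,btn]);pr=fish(pts);print("pred",pr.round(1).tolist())
im=w["image"]
obs=[];use=[]
for i,(u,v) in enumerate(pr):
    f=dark if i<4 else(green if i==4 else red); h=22
    if not(0<u<640 and 0<v<400):continue
    b=blob(im,f,(max(int(u)-h,0),max(int(v)-h,0),min(int(u)+h,640),min(int(v)+h,400)));print(i,b)
    if b: q=min(b,key=lambda t:np.hypot(t[0][0]-u,t[0][1]-v)-t[1]*.02);obs.append(q[0]);use.append(i)
obs=np.array(obs);print(use)
for n in(3,6):
    s=least_squares(lambda p:(fish(pts[use],p[:3],p[3:] if n==6 else np.zeros(3))-obs).ravel(),np.zeros(n),x_scale=[1]*3+[.01]*(n-3),loss="soft_l1")
    print(n,s.x.round(3),(s.fun.reshape(-1,2)).round(1).tolist())
print("tip edge pred rows",fish([[555.5,67.5,122],[555.5,67.5,150]]))
cv2.imwrite("pics/c4.png",im)
E
```

```text
pred [[320.0, 217.8], [223.8, 241.8], [148.5, 259.7], [93.9, 271.5], [7.8, 210.0], [-9.9, 211.6]]
0 [([319.2, 213.9], 858)]
1 [([225.5, 237.3], 712)]
2 [([151.3, 255.2], 500)]
3 [([91.5, 272.5], 1671)]
4 [([8.6, 209.8], 127)]
[0, 1, 2, 3, 4]
3 [ 1.693 -0.487  2.975] [[0.8, 0.0], [-0.9, 0.7], [-1.7, 1.1], [3.6, -4.1], [0.4, -1.8]]
6 [ 3.4711e+01 -1.6849e+01  2.7158e+01 -1.8200e-01 -3.3000e-02  7.0000e-03] [[-0.2, -0.2], [1.0, 0.1], [-1.6, 1.2], [0.4, -3.0], [-0.1, 0.3]]
tip edge pred rows [[316.10911806 220.86946483]
 [315.11688002 240.71495807]]
```

View pics/c4.png

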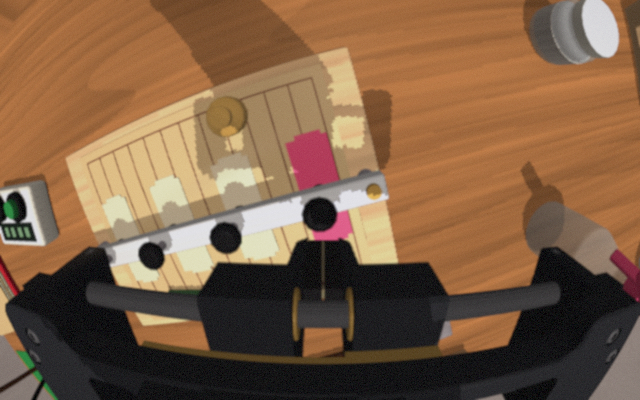

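Fixing the wrist camera's rotation, its pose agrees with the report within 3 mm, so the position across is right. The visible tip edge at row 241 matches z≈150, so both views put the closed tips about 28 mm short of the reported TCP. I'll go down by feel, expecting contact at a TCP z of about 65.

```bash
python3 -m crank '[{"linear":[0.001,0,0.01],"twist":0,"hand":0},{"linear":[0.001,0,0.02],"twist":0,"hand":0},{"linear":[0.001,0,0.024],"twist":0,"hand":0},{"linear":[0.001,0,0.026],"twist":0,"hand":0},{"linear":[0.001,0,0.026],"twist":0,"hand":0}]'
python3 -m crank '[{"linear":[0,0,0.002],"twist":0,"hand":0},{"linear":[0,0,0.004],"twist":0,"hand":0},{"linear":[0,0,0.006],"twist":0,"hand":0},{"linear":[0,0,0.006],"twist":0,"hand":0}]'
```

```text
clock: 2.77
tool_pos: [563.0, 68.5, 95.5]
orientation: [-0.001, 0.139, 0.99, -0.0]
contact_force: [0.4, -0.4, 1.1]
width: 0.5
grip_force: 0.0
clock: 3.1
tool_pos: [563.5, 68.5, 90.1]
orientation: [-0.0, 0.139, 0.99, -0.0]
contact_force: [-0.2, -0.5, -0.2]
width: 0.5
grip_force: 0.0
```

```bash
python3 -m crank '[{"linear":[0,0,0.002],"twist":0,"hand":0},{"linear":[0,0,0.004],"twist":0,"hand":0},{"linear":[0,0,0.006],"twist":0,"hand":0},{"linear":[0,0,0.006],"twist":0,"hand":0}]'
python3 - <<'E'
from bench import *; from h import *
S=read_camera("side");W=read_camera("wrist");print(sense()["tool_pos"])
a=cv2.resize(S["image"][160:210,290:340],(400,400),interpolation=2)
b=cv2.resize(W["image"][180:280,270:370],(400,400),interpolation=2)
cv2.imwrite("pics/c5.png",np.hstack([a,b]))
E
```

```text
clock: 3.43
tool_pos: [563.3, 68.6, 84.0]
orientation: [-0.0, 0.139, 0.99, -0.0]
contact_force: [1.0, 0.2, 0.5]
width: 0.7
grip_force: 0.0
[563.52433433  68.56887525  84.29296447]
```

View pics/c5.png

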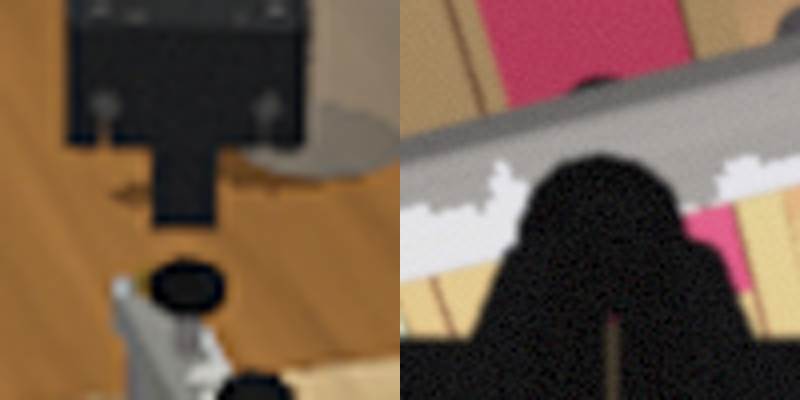

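The side crop shows a clear gap still between tip and cap, about 20 mm, and the two are aligned within about 2 mm in both views. I'll keep going down.

```bash
python3 -m crank '[{"linear":[0.001,-0.001,0.003],"twist":0,"hand":0},{"linear":[0.001,-0.001,0.006],"twist":0,"hand":0},{"linear":[0.001,-0.001,0.009],"twist":0,"hand":0},{"linear":[0.001,-0.001,0.012],"twist":0,"hand":0},{"linear":[0.001,-0.001,0.012],"twist":0,"hand":0}]'
python3 -m crank '[{"linear":[0,0,0.001],"twist":0,"hand":0},{"linear":[0,0,0.002],"twist":0,"hand":0},{"linear":[0,0,0.003],"twist":0,"hand":0},{"linear":[0,0,0.004],"twist":0,"hand":0},{"linear":[0,0,0.004],"twist":0,"hand":0}]'
python3 -m crank '[{"linear":[0,0,0.001],"twist":0,"hand":0},{"linear":[0,0,0.002],"twist":0,"hand":0},{"linear":[0,0,0.003],"twist":0,"hand":0},{"linear":[0,0,0.004],"twist":0,"hand":0},{"linear":[0,0,0.004],"twist":0,"hand":0}]'
```

```text
clock: 3.95
tool_pos: [561.9, 67.8, 71.7]
orientation: [-0.001, 0.139, 0.99, -0.0]
contact_force: [0.4, 0.9, -0.2]
width: 0.8
grip_force: 0.0
clock: 4.37
tool_pos: [562.3, 67.9, 68.3]
orientation: [-0.0, 0.139, 0.99, 0.0]
contact_force: [0.2, -0.2, -0.4]
width: 0.6
grip_force: 0.0
clock: 4.78
tool_pos: [562.5, 67.9, 64.4]
orientation: [0.0, 0.139, 0.99, 0.0]
contact_force: [0.2, -0.5, 2.6]
width: 0.3
grip_force: 1.0
```

Contact: 2.6 N at z=64.4. Full travel should come near z≈56.

```bash
python3 -m crank '[{"linear":[0,0,0.001],"twist":0,"hand":0},{"linear":[0,0,0.002],"twist":0,"hand":0},{"linear":[0,0,0.003],"twist":0,"hand":0},{"linear":[0,0,0.004],"twist":0,"hand":0},{"linear":[0,0,0.004],"twist":0,"hand":0}]'
python3 -m crank '[{"linear":[0,0,0.001],"twist":0,"hand":0},{"linear":[0,0,0.002],"twist":0,"hand":0},{"linear":[0,0,0.002],"twist":0,"hand":0},{"linear":[0,0,0.002],"twist":0,"hand":0}]'
python3 -m crank '[{"linear":[0,0,0.001],"twist":0,"hand":0},{"linear":[0,0,0.001],"twist":0,"hand":0},{"linear":[0,0,0.001],"twist":0,"hand":0}]'
```

```text
clock: 5.2
tool_pos: [562.5, 67.9, 60.4]
orientation: [0.0, 0.139, 0.99, 0.0]
contact_force: [0.2, -0.4, 3.8]
width: 0.5
grip_force: 1.8
clock: 5.53
tool_pos: [562.5, 67.9, 58.5]
orientation: [0.0, 0.139, 0.99, 0.0]
contact_force: [-0.3, -0.2, 3.3]
width: 1.0
grip_force: 2.2
clock: 5.78
tool_pos: [562.5, 67.9, 57.4]
orientation: [0.0, 0.139, 0.99, 0.0]
contact_force: [0.6, -0.9, 4.7]
width: 0.5
grip_force: 2.4
```

```bash
for i in 1; do python3 -m crank '[{"linear":[0,0,0.001],"twist":0,"hand":0},{"linear":[0,0,0.0015],"twist":0,"hand":0},{"linear":[0,0,0.0015],"twist":0,"hand":0}]'; done
python3 -m crank '[{"linear":[0,0,0.001],"twist":0,"hand":0},{"linear":[0,0,0.001],"twist":0,"hand":0},{"linear":[0,0,0.001],"twist":0,"hand":0}]'
```

```text
clock: 6.03
tool_pos: [562.5, 67.9, 55.9]
orientation: [0.0, 0.139, 0.99, 0.0]
contact_force: [-0.8, 0.4, 5.3]
width: 0.4
grip_force: 2.7
clock: 6.28
tool_pos: [562.5, 67.9, 55.2]
orientation: [0.0, 0.139, 0.99, 0.0]
contact_force: [-0.3, -0.4, 6.4]
width: 0.2
grip_force: 3.3
```

```bash
python3 -m crank '[{"linear":[0,0,0.0005],"twist":0,"hand":0},{"linear":[0,0,0.001],"twist":0,"hand":0},{"linear":[0,0,0.001],"twist":0,"hand":0}]'
```

```text
clock: 6.53
tool_pos: [562.6, 67.9, 55.0]
orientation: [0.0, 0.139, 0.99, 0.0]
contact_force: [-2.1, -0.2, 14.5]
width: 0.2
grip_force: 6.7
```

The force jumped from 6 to 14.5 N while z stayed put, so this is the hard stop. I'll ease off slightly and hold for 2.5 s.

```bash
python3 -m crank '[{"linear":[0,0,-0.0003],"twist":0,"hand":0},{"linear":[0,0,-0.0003],"twist":0,"hand":0},{"linear":[0,0,-0.0003],"twist":0,"hand":0},{"linear":[0,0,-0.0003],"twist":0,"hand":0},{"linear":[0,0,-0.0003],"twist":0,"hand":0}]'
for i in 1 2 3 4 5; do python3 -m crank '[{"linear":[0,0,0],"twist":0,"hand":0},{"linear":[0,0,0],"twist":0,"hand":0},{"linear":[0,0,0],"twist":0,"hand":0},{"linear":[0,0,0],"twist":0,"hand":0},{"linear":[0,0,0],"twist":0,"hand":0}]' | grep -E "clock|pos|contact"; done
```

```text
clock: 6.95
tool_pos: [562.6, 68.0, 55.0]
orientation: [0.0, 0.139, 0.99, 0.0]
contact_force: [-1.4, -0.6, 11.6]
width: 0.1
grip_force: 5.7
clock: 7.37
tool_pos: [562.6, 67.9, 55.1]
contact_force: [-1.8, 0.1, 11.6]
clock: 7.78
tool_pos: [562.6, 68.0, 55.1]
contact_force: [-2.0, -0.4, 11.9]
clock: 8.2
tool_pos: [562.6, 67.9, 55.0]
contact_force: [-1.1, -0.8, 11.6]
clock: 8.62
tool_pos: [562.6, 67.9, 55.1]
contact_force: [-1.2, 0.0, 11.6]
clock: 9.03
tool_pos: [562.6, 67.9, 55.1]
contact_force: [-1.6, -0.2, 12.5]
```

Held for 2.5 s at about 12 N. Now I'll rise and move high across to the timer.

```bash
python3 -m crank '[{"linear":[0,0,-0.004],"twist":0,"hand":0},{"linear":[0,0,-0.010],"twist":0,"hand":0},{"linear":[0,0,-0.016],"twist":0,"hand":0},{"linear":[0,0,-0.04],"twist":0,"hand":0},{"linear":[0,0,-0.075],"twist":0,"hand":0}]'
python3 -m crank '[{"linear":[-0.001,-0.027,-0.02],"twist":0,"hand":0},{"linear":[-0.002,-0.054,-0.02],"twist":0,"hand":0},{"linear":[-0.003,-0.081,-0.02],"twist":0,"hand":0},{"linear":[-0.004,-0.108,-0.02],"twist":0,"hand":0},{"linear":[-0.005,-0.135,-0.02],"twist":0,"hand":0}]'
python3 -m crank '[{"linear":[-0.001,-0.027,0],"twist":0,"hand":0},{"linear":[-0.002,-0.054,0],"twist":0,"hand":0},{"linear":[-0.003,-0.081,0],"twist":0,"hand":0},{"linear":[-0.004,-0.108,0],"twist":0,"hand":0},{"linear":[-0.005,-0.135,0],"twist":0,"hand":0}]'
```

```text
clock: 9.45
tool_pos: [559.5, 67.3, 127.4]
orientation: [-0.004, 0.139, 0.99, -0.001]
contact_force: [-0.4, -0.1, 0.1]
width: 0.4
grip_force: 0.0
clock: 9.87
tool_pos: [528.9, -64.5, 149.2]
orientation: [-0.001, 0.139, 0.99, -0.0]
contact_force: [-0.2, 0.0, 0.2]
width: 0.4
grip_force: 0.0
clock: 10.28
tool_pos: [496.5, -195.5, 149.0]
orientation: [-0.001, 0.139, 0.99, 0.0]
contact_force: [1.0, -0.3, 0.6]
width: 0.5
grip_force: 0.0
```

```bash
python3 -m crank '[{"linear":[-0.001,-0.027,0],"twist":0,"hand":0},{"linear":[-0.002,-0.054,0],"twist":0,"hand":0},{"linear":[-0.003,-0.081,0],"twist":0,"hand":0},{"linear":[-0.004,-0.108,0],"twist":0,"hand":0},{"linear":[-0.005,-0.135,0],"twist":0,"hand":0}]'
python3 -m crank '[{"linear":[0,0,0.025],"twist":0,"hand":0},{"linear":[0,0,0.05],"twist":0,"hand":0},{"linear":[0,0,0.075],"twist":0,"hand":0},{"linear":[0,0,0.075],"twist":0,"hand":0},{"linear":[0,0,0.075],"twist":0,"hand":0}]'
python3 - <<'E'
from bench import *; from h import *
S=read_camera("side");w=read_camera("wrist");s=sense();p=s["tool_pos"];print(p)
K=w["intrinsics"];R=cv2.Rodrigues(w["rvec"])[0];C=-R.T@w["tvec"]
def wz(uv,z):
    q=(np.array(uv)-K[:2,2])/K[0,0];t=np.hypot(*q);dv=R.T@np.append(q/t*np.sin(t),np.cos(t));return C+dv*(z-C[2])/dv[2]
for k,f in(("g",green),("r",red)):
    b=max(blob(w["image"],f,(120,100,520,300)),key=lambda t:t[1]);print(k,b,wz(b[0],59).round(1))
a=cv2.resize(S["image"][260:360,270:370],(400,400),interpolation=2)
b=cv2.resize(w["image"][130:290,240:400],(400,400),interpolation=2)
cv2.imwrite("pics/c6.png",np.hstack([a,b]))
E
```

```text
clock: 10.7
tool_pos: [464.1, -326.6, 148.9]
orientation: [-0.001, 0.139, 0.99, 0.0]
contact_force: [0.6, 0.7, -0.5]
width: 0.1
grip_force: 0.0
clock: 11.12
tool_pos: [464.2, -324.8, 73.3]
orientation: [-0.002, 0.139, 0.99, 0.001]
contact_force: [1.0, -0.4, 0.5]
width: 0.4
grip_force: 0.0
[ 466.00777164 -325.6718506    75.25953516]
g ([321.8, 224.6], 1023) [ 464.8 -325.9   59. ]
r ([234.9, 229.2], 1039) [ 452.4 -383.7   59. ]
```

View pics/c6.png

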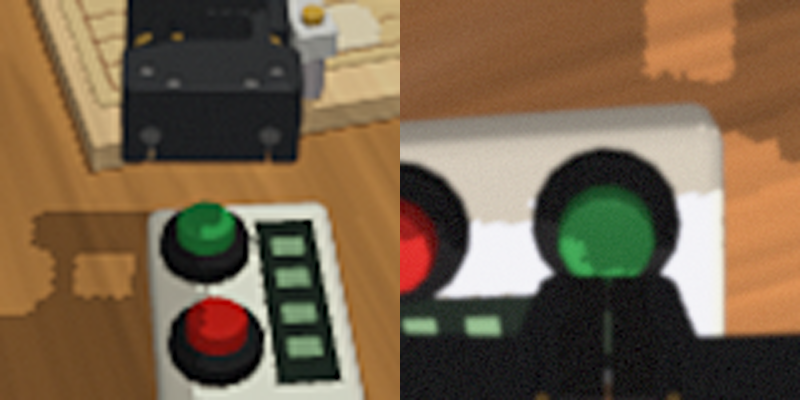

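The wrist view puts green at (464.8, -325.9), with the slit lined up on it at crop column 607, and red 59 mm away as specified. The TCP is right over green, so I'm going down. Contact is expected near z≈34 and the stop near 28.

```bash
python3 -m crank '[{"linear":[0,0,0.012],"twist":0,"hand":0},{"linear":[0,0,0.024],"twist":0,"hand":0},{"linear":[0,0,0.031],"twist":0,"hand":0},{"linear":[0,0,0.034],"twist":0,"hand":0},{"linear":[0,0,0.034],"twist":0,"hand":0}]'
python3 -m crank '[{"linear":[0,0,0.002],"twist":0,"hand":0},{"linear":[0,0,0.004],"twist":0,"hand":0},{"linear":[0,0,0.006],"twist":0,"hand":0},{"linear":[0,0,0.006],"twist":0,"hand":0}]'
python3 -m crank '[{"linear":[0,0,0.001],"twist":0,"hand":0},{"linear":[0,0,0.002],"twist":0,"hand":0},{"linear":[0,0,0.003],"twist":0,"hand":0},{"linear":[0,0,0.003],"twist":0,"hand":0}]'
```

```text
clock: 11.63
tool_pos: [465.1, -325.4, 39.8]
orientation: [-0.0, 0.139, 0.99, 0.0]
contact_force: [0.2, -0.1, -0.8]
width: 0.7
grip_force: 0.0
clock: 11.97
tool_pos: [465.6, -325.7, 34.1]
orientation: [0.0, 0.139, 0.99, -0.0]
contact_force: [-0.1, 0.0, 1.1]
width: 0.5
grip_force: 0.5
clock: 12.3
tool_pos: [465.5, -325.7, 31.2]
orientation: [0.0, 0.139, 0.99, -0.0]
contact_force: [-0.1, -0.5, 2.8]
width: 0.4
grip_force: 1.2
```

```bash
python3 -m crank '[{"linear":[0,0,0.001],"twist":0,"hand":0},{"linear":[0,0,0.002],"twist":0,"hand":0},{"linear":[0,0,0.002],"twist":0,"hand":0}]'
python3 -m crank '[{"linear":[0,0,0.001],"twist":0,"hand":0},{"linear":[0,0,0.001],"twist":0,"hand":0},{"linear":[0,0,0.001],"twist":0,"hand":0}]'
```

```text
clock: 12.55
tool_pos: [465.6, -325.7, 29.2]
orientation: [0.0, 0.139, 0.99, -0.0]
contact_force: [0.8, 0.1, 3.0]
width: 0.3
grip_force: 1.7
clock: 12.8
tool_pos: [465.5, -325.7, 28.3]
orientation: [0.0, 0.139, 0.99, -0.0]
contact_force: [1.1, -0.3, 3.0]
width: 0.7
grip_force: 1.9
```

```bash
python3 -m crank '[{"linear":[0,0,0.0005],"twist":0,"hand":0},{"linear":[0,0,0.001],"twist":0,"hand":0},{"linear":[0,0,0.001],"twist":0,"hand":0}]'
```

```text
clock: 13.05
tool_pos: [465.6, -325.7, 28.1]
orientation: [0.0, 0.139, 0.99, -0.0]
contact_force: [-0.4, 1.7, 10.4]
width: 0.6
grip_force: 5.3
```

The force jumped to 10.4 N with z stopped at 28.1, so the button is fully down. I'll release it and draw back up, then check.

```bash
python3 -m crank '[{"linear":[0,0,0],"twist":0,"hand":0},{"linear":[0,0,0],"twist":0,"hand":0},{"linear":[0,0,-0.003],"twist":0,"hand":0},{"linear":[0,0,-0.007],"twist":0,"hand":0},{"linear":[0,0,-0.014],"twist":0,"hand":0}]'
python3 -m crank '[{"linear":[0,0,-0.025],"twist":0,"hand":0},{"linear":[0,0,-0.055],"twist":0,"hand":0},{"linear":[0,0,-0.09],"twist":0,"hand":0},{"linear":[0,0,-0.12],"twist":0,"hand":0},{"linear":[0,0,-0.12],"twist":0,"hand":0}]'
python3 -m crank '[{"linear":[0.02,0,0],"twist":0,"hand":0},{"linear":[0.04,0,0],"twist":0,"hand":0},{"linear":[0.04,0,0],"twist":0,"hand":0},{"linear":[0.04,0,0],"twist":0,"hand":0},{"linear":[0.04,0,0],"twist":0,"hand":0}]'
python3 - <<'E'
from bench import *; from h import *
S=read_camera("side");print(sense()["contact_force"])
for k,f,b in(("dark",dark,(300,188,355,252)),("green",green,(305,308,340,358)),("red",red,(305,308,340,358))): print(k,blob(S["image"],f,b))
cv2.imwrite("pics/c7.png",S["image"])
E
```

```text
clock: 13.47
tool_pos: [464.6, -325.2, 40.8]
orientation: [-0.001, 0.139, 0.99, 0.0]
contact_force: [0.4, -0.7, 0.4]
width: 0.7
grip_force: 0.0
clock: 13.88
tool_pos: [468.2, -327.0, 166.7]
orientation: [0.004, 0.139, 0.99, -0.002]
contact_force: [0.2, 0.8, -0.2]
width: 0.7
grip_force: 0.0
clock: 14.3
tool_pos: [427.3, -314.6, 161.0]
orientation: [0.0, 0.139, 0.99, 0.0]
contact_force: [0.6, 1.0, 0.1]
width: 0.4
grip_force: 0.0
[ 0.64783353 -0.21743183 -0.13477225]
dark [([309.8, 219.8], 1272), ([330.9, 226.0], 68), ([341.3, 243.9], 78)]
green [([321.0, 316.6], 149)]
red [([323.9, 341.0], 170)]
```

View pics/c7.png

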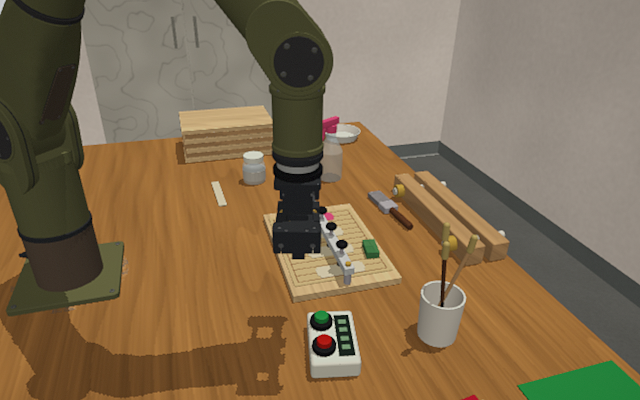

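The timer and both buttons are at the same pixels as before (green 321,316.6, red 323.9,341). Everything visible still stands where it was, and the hand is clear.

```bash
python3 -c "
from bench import *
print(close_job())"
```

```text
the job is handed in; nothing more can be done
None
```

The job is handed in: I pressed plunger 4, over the pink strip, to its stop for about 2.5 s and released it, then pressed the green button to its stop, released it and drew back, at about 14 s of the 43 s allowed; in the last picture the arm hid plunger 4, so I didn't see it come back up.

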